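Stamp a carton in the sprung lever press and ease the lever back

ROBOT

A 6-joint arm with a two-finger parallel gripper is mounted at the origin on the work surface; the furniture and walls round the work are solid. World frame = base frame: x ahead of the robot, y to its left, z up, the work surface at z = 0. Lengths are in m, angles in rad, forces in N, time in s.
With the tool pointing down it reaches from about 0.425 to 0.925 m from the base axis. Payload 12.5 kg.
Tool frame: the origin (TCP) lies midway between the tips of the shut fingers; the grasp point (between the pads) lies arm.tcp_to_grasp behind it (arm.tcp_to_grasp is the distance from the TCP to the grasp point, in m); z points along the fingers, y is the line along which they close (so a half turn about z gives the same grasp; the last joint's range is limited). The gripper opens to 85 mm and grips with 20 to 120 N. Pads are 22 mm wide; open, the fingers measure 114 mm over their backs; the gripper's body (76 mm by 85 mm) begins 54 mm behind the grasp point. The pads swing forward as they close: fully open they stand 13 mm farther back than shut.
Start: joints at [-1.425, 0.491, 1.559, -0, 1.092, -0.106], TCP at [0.156, -0.605, 0.231] pointing down, gripper open.
Joint ranges: [-3.1, 3.1], [-0.84, 2.19], [0.05, 2.79], [-1.13, 4.28], [0.06, 2.93], [-2.69, 2.69]. Speed limits (rad/s): [2.22, 2.22, 2.79, 3.14, 3.14, 3.14].

INTERFACE

Orientations are given as a 3x3 rotation matrix whose columns are the frame's x, y, z axes.
In Python, from station import arm, viewer, hand_in gives the robot as it stands.
- The arm moves only by the shell command python3 -m jog 'ROWS' [FORCE]. ROWS is JSON, a list of rows, each a list of 3 entries, a list of its own where there are three numbers: the shift along the tool's x, y, z normalised to -1 to 1, where 1 is 50 mm, then the turn, a rotation vector about the tool's x, y, z normalised to -1 to 1, where 1 is 45 degrees, then the opening, from 0 (shut) to 1 (fully open). In form: [[[dx, dy, dz], [rx, ry, rz], gripper], ...]. A call has 1 to 10 rows; each row shifts and turns the commanded pose from where the row before left it, along the tool's axes as they then stand; what a row does not reach is not made up. A row lasts 1/12 s, in which the tool goes at most 41.7 mm and 7.16 degrees, less where a joint would pass 70% of its speed; a pose out of reach is approached as far as the arm can. A call with a number of a shift or a turn outside -1 to 1 is refused whole. A call with a gripper value outside its range is refused whole. The fingers move at their own pace and stop on an object; FORCE is the grip in N (left out, the last holds). Time passes only in rows, so rows that do not move let the fingers close. It gives the time, the measured TCP pose, the force, the opening and the grip force at its end, in the units of the state.
- arm.state(): the state, without advancing time (a new reading comes with each control period).
- viewer.snapshot(name): name is "scene" or "top"; returns the picture (480x640x3 uint8, red, green, blue); there is no depth.
- viewer.camera_info(name): a dict with "camera_matrix" (3x3 intrinsics, pixels), "eye" and "orientation" of the camera in the world. Camera axes: x right, y down, z forward; pixel columns grow to the right and rows downward; lengths in m; the calibration is good to about 2 mm. A picture is of the moment at which its call begins. camera_info takes no time and is no camera call.
- hand_in(): hands the job in; it is judged then, once.
Trained networks look in the newest picture that a camera, given by its name, has taken for a name from the list of things; names that differ only in an ending like _2 or _b are one class to them, and where a whole thing is asked for, a point or a joint stands for the part that bears it (a point fixed in the world has none). Each returns a list of dicts, best first, with "p" (0 to 1); they miss things now and then, are a little off and sometimes report something else, mostly with a low value. They report only what shows in the picture. A call takes as long as a camera call. They do not tell look-alikes from the thing itself.
- viewer.regions_of(name, camera): "mask" (480x640 bool, what is visible of it) and "position" ([column, row] in pixels, amid what is visible of it).
The state is a dict: "t": time; "joint_positions": joint angles; "dq": joint speeds; "tau": joint torques, N m; "ee_pos": TCP position; "ee_rot": TCP orientation; "contact_force": force on the tool from outside, world axes, zero at the start; "torque": the same for the moment, N m; "gripper_width": opening from 0.0 (shut) to 1.0 (fully open); "grasp_force": force on a finger pad.
Only numpy, scipy, OpenCV 4.12 (cv2) and the standard library are available. Lean on these libraries where they do the work, as an engineer would, in place of code of your own. Each camera call takes 0.05 s, during which the arm holds its last target. There are 200 camera calls.

TASK

Stamp the small flat carton in the lever press: lay it flat and lengthwise on the open front of the press's platen and slide it in between the guides until it is fully home against the end stop. Then bring the lever down until the pad bears on the carton with about 15 N, hold it there for half a second, and let the sprung lever rise slowly under control, over a few seconds, all the way up to its rest, never letting it snap back. Leave the carton home in the press and the other things on the desk where they are.

Things in the scene. Friction and masses are not known exactly. Their poses are not given: they have to be found in the camera images.
- carton: flat rectangular card box, 40 x 62 x 20 mm (its x, y, z), about 70 g, loose on the desk lying flat. Origin at the centre of its underside, z up; the 62 mm length runs along its y.
- press: fixed lever stamping press, base 350 x 146 mm, side cheeks 120 mm high at the back. Origin on the desk under the nest; x runs along the guides from the open front to the end stop (roughly away from the robot), y to the left, z up. A lever, hinged across the back, reaches forward over the platen; the platen is set to a different height each time, its top 32 to 44 mm above the desk.
- nest (a point): point on the platen's top face where the centre of the carton's underside lies when the carton is fully home with its length along x (either end may lead). Axes as the press. The end stop, 16 mm high, stands 31 mm beyond it in +x; two guide rails 10 mm high and 45 mm apart run from the stop to 100 mm in front of the nest, then flare out to about 63 mm apart at 130 mm in front.
- load_spot (a point): point on the platen's top, 150 mm in front of the nest (-x), in the open just outside the flare, where the carton can be set down from above. The platen is 78 mm wide and ends 41 mm farther to the front. The raised lever is over the nest, so for the last part of the slide lean the gripper about 30 degrees, its body back toward the open front.
- lever (a joint): lever angle, rad: 0 raised at rest against its upper stop (arms 0.75 rad above level), 0.75 arms level, at most 0.95. A spring pushes it up and it has little damping: at the handle bar the push is about 5 N at rest growing to about 9 N when level, and if let go it snaps up. The pad meets the seated carton somewhere between 0.65 and 0.85, depending on the platen's height.
- hinge (a point): point on the lever's hinge axis, midway, 100 mm above the desk and 110 mm beyond the nest in x; the axis runs along the press's y, the press's axes.
- bar (a point): middle of the handle bar that joins the ends of the two lever arms: a round bar 16 mm thick along the press's y, 200 mm from the hinge axis, free for 84 mm between the arms; it can be pressed down with closed fingertips or pinched from above. At angle q it lies 200 mm x cos(0.75 - q) in front (-x) of the hinge and 200 mm x sin(0.75 - q) above it.
- pad: round rubber stamp pad, 36 mm across, under the bridge of the lever 110 mm from the hinge axis. Origin at the centre of its lower face, 42 mm below the line of the arms. It is backed by a stiff spring (about 5 N per mm, 8 mm of travel). When it bears on the carton, each newton there adds about 0.55 N at the handle bar.
- pot: bystander: round screw-top jar, 42 mm wide, 54 mm high, origin at the centre of its underside.
- mouse: bystander: computer mouse, 112 x 60 x 38 mm, origin at the centre of its underside.
- cleaner: bystander: small nozzle bottle, 40 mm wide, 112 mm high, origin at the centre of its underside.
Things that resemble listed ones, but are neither listed nor needed, are in the scene too. Of the things that look like the carton, take the one that is farthest to the robot's left at the start.

How it is judged:
On the way, in this order (a step that is already met when the one before it is completed fails the run):
1. the carton is slid fully home under the raised lever (x of carton in the frame of nest between -0.005 and 0.005 m and y of carton in the frame of nest between -0.005 and 0.005 m and z of carton in the frame of nest between -0.005 and 0.005 m and angle between the y axis of carton and the x axis of nest, either way round below 0.12 rad and value of joint lever below 0.05 rad), for 0.1 s.
2. the pad bears on the carton with 10 N or more (x of carton in the frame of nest between -0.005 and 0.005 m and y of carton in the frame of nest between -0.005 and 0.005 m and z of carton in the frame of nest between -0.005 and 0.005 m and angle between the y axis of carton and the x axis of nest, either way round below 0.12 rad and contact force between pad and carton above 10 N), for 0.5 s.
At the end, for the whole second after the job is handed in: The carton rests within 5 mm of the nest in x, y and z, its length along the guides within 0.12 rad; the lever is back up at its rest (within 0.03 rad) and still (x of carton in the frame of nest between -0.005 and 0.005 m and y of carton in the frame of nest between -0.005 and 0.005 m and z of carton in the frame of nest between -0.005 and 0.005 m and angle between the y axis of carton and the x axis of nest, either way round below 0.12 rad and value of joint lever below 0.03 rad and velocity of joint lever between -0.05 and 0.05 rad/s and linear speed of carton below 0.02 m/s); the robot touches nothing.
It fails at once if the lever springs back: it rises faster than 0.6 rad/s (120 mm/s at the handle bar) (velocity of joint lever below -0.6 rad/s).
It fails at once if the pad bears on the carton with more than 28 N (contact force between pad and carton above 28 N).
It fails at once if a bystander is moved by more than 30 mm (distance of any of pot, mouse, cleaner from where it was at the start of the episode above 0.03 m).
It also fails if it takes over 72 s, if anything falls off the work surface, if the arm or the gripper's body presses on something with over 40 N, if the wrist force passes 120 N, or if a joint passes its speed limit or range.

## Working session

There is one attempt and no reset: what is moved stays moved. The work goes in short steps, Python scripts to look and compute and a shell command to move; the robot and the scene stay as the last step left them, time stands still between calls to the robot, and variables do not carry over. Pictures are saved under pics/ and viewed, at most 10 in all, crops included, and the job is handed in when it is done.

```bash
ls; mkdir -p pics; python3 - <<'E'
from station import arm, viewer
import cv2,numpy as np
for n in("scene","top"):
    im=viewer.snapshot(n); cv2.imwrite(f"pics/{n}0.png",im[...,::-1])
    c=viewer.camera_info(n); print(n,c)
    for k in("carton","press","nest","lever","bar","pad","load_spot","hinge","pot","mouse","cleaner"):
        try: print(k,[(round(r["p"],2),np.round(r["position"]).tolist(),int(r["mask"].sum())) for r in viewer.regions_of(k,n)])
        except Exception as e: print(k,e)
s=arm.state();print(s,arm.tcp_to_grasp)
E
```

```text
pics
scene {'camera_matrix': array([[539.51644363,   0.        , 315.47640307],
       [  0.        , 539.51644363, 239.04708435],
       [  0.        ,   0.        ,   1.        ]]), 'eye': array([-0.16336021,  0.47330497,  1.15474741]), 'orientation': array([[-0.57549714, -0.5805836 ,  0.57595636],
       [-0.81760552,  0.42397096, -0.38957649],
       [-0.01800705, -0.69510525, -0.71868243]])}
carton [(0.8, [377.0, 220.0], 296), (0.69, [402.0, 284.0], 199)]
press [(0.63, [275.0, 273.0], 4360), (0.54, [302.0, 312.0], 2650)]
nest [(0.85, [302.0, 308.0], 2681)]
lever [(0.78, [274.0, 245.0], 918)]
bar [(0.95, [277.0, 248.0], 978), (0.37, [297.0, 310.0], 2707)]
pad [(0.6, [279.0, 259.0], 99)]
load_spot [(0.87, [301.0, 311.0], 2671)]
hinge [(0.6, [272.0, 275.0], 4003)]
pot [(0.84, [243.0, 378.0], 424)]
mouse [(0.77, [408.0, 240.0], 606), (0.46, [272.0, 277.0], 4070), (0.34, [241.0, 376.0], 432)]
cleaner [(0.83, [362.0, 235.0], 413)]
top {'camera_matrix': array([[452.79565498,   0.        , 321.80759705],
       [  0.        , 452.79565498, 239.84941636],
       [  0.        ,   0.      
[... 886 characters left out ...]
-06,
        1.09168301e+00, -1.05613260e-01]), 'dq': array([0.00017768, 0.00180628, 0.00074557, 0.00018393, 0.00019978,
       0.00138798]), 'tau': array([-2.48256256e-03, -6.18275642e+01, -2.61848670e+01, -1.69445016e-04,
        3.84479536e-04,  1.47926318e-05]), 'ee_pos': array([ 0.15573777, -0.6053154 ,  0.23134524]), 'ee_rot': array([[ 9.68463691e-01,  2.49154728e-01,  1.77756282e-05],
       [ 2.49154728e-01, -9.68463680e-01, -1.46698078e-04],
       [-1.93354694e-05,  1.46500644e-04, -9.99999989e-01]]), 'contact_force': array([0.90781433, 0.95878836, 0.95370567]), 'torque': array([-0.01224512, -0.03186541, -0.00990397]), 'grasp_force': 0.0, 'gripper_width': 1.0024061381809508} 0.0187
```

```bash
python3 - <<'E'
import cv2
a=cv2.imread("pics/top0.png")[130:360,150:520]; cv2.imwrite("pics/topc.png",cv2.resize(a,(800,497),interpolation=cv2.INTER_CUBIC))
a=cv2.imread("pics/scene0.png")[180:420,190:460]; cv2.imwrite("pics/scenec.png",cv2.resize(a,(675,600),interpolation=cv2.INTER_CUBIC))
E
```

```text
(no output)
```

View pics/topc.png

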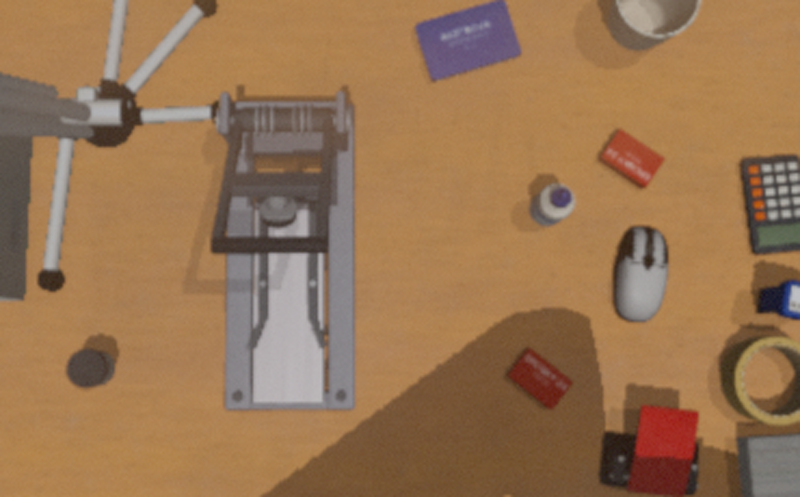

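View pics/scenec.png

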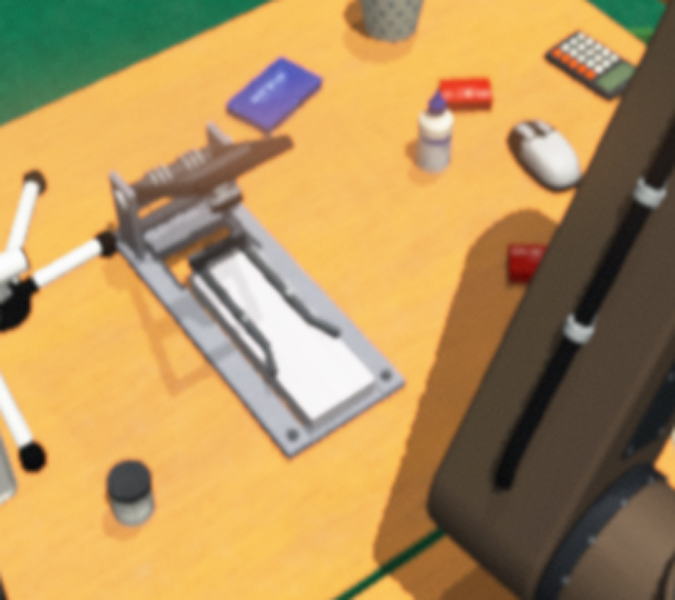

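The top view shows two red cartons: one at px (440,202), and one at (401,304) in the arm's shadow. The second is farther left, so it is my target. Other things that could be mistaken for it are the purple box (365,150), the red block (455,335), and the mouse and cleaner at (445,253) and (404,224). The press lies along +x, and the front corners of its white platen are at about (267,316) and (299,316).

```bash
cat > h.py <<'E'
import numpy as np,cv2
from station import arm,viewer
def cam(n):
    c=viewer.camera_info(n);return c["camera_matrix"],np.array(c["eye"]),np.array(c["orientation"])
def ray(n,p):
    K,e,R=cam(n);d=R@np.linalg.solve(K,[p[0],p[1],1.]);return e,d/np.linalg.norm(d)
def plane(n,p,z):
    e,d=ray(n,p);return e+d*(z-e[2])/d[2]
def tri(pt,ps):
    A=[];b=[]
    for n,p in(("top",pt),("scene",ps)):
        e,d=ray(n,p);M=np.eye(3)-np.outer(d,d);A.append(M);b.append(M@e)
    x=np.linalg.lstsq(np.vstack(A),np.hstack(b),rcond=None)[0]
    return x,np.linalg.norm(np.vstack(A)@x-np.hstack(b))
def proj(n,X):
    K,e,R=cam(n);v=K@(R.T@(np.asarray(X)-e));return v[:2]/v[2]
E
python3 - <<'E'
from h import *
T=cv2.imread("pics/top0.png");S=cv2.imread("pics/scene0.png")
def sub(im,ps,w=3):
    g=cv2.cvtColor(im,cv2.COLOR_BGR2GRAY);return cv2.cornerSubPix(g,np.array(ps,np.float32).reshape(-1,1,2),(w,w),(-1,-1),(3,50,.01)).reshape(-1,2)
t=sub(T,[(267,316),(299,316),(254.5,317.5),(313.7,318)]);s=sub(S,[(315.6,349.6),(340.4,331.2),(306,362),(352,333)])
print(t,s)
for a,b in zip(t,s):print(np.round(tri(a,b)[0],4),tri(a,b)[1])
h=cv2.cvtColor(T,cv2.COLOR_BGR2HSV)
red=((h[...,0]<8)|(h[...,0]>172))&(h[...,1]>150)
n,l,st,c=cv2.connectedComponentsWithStats(red.astype(np.uint8))
for i in range(1,n):
    if st[i,4]>100:
        pts=np.argwhere(l==i)[:,::-1]
        W=np.array([plane("top",p,0.018)[:2] for p in pts],np.float32)
        print(c[i],st[i,4],cv2.minAreaRect(W),W.mean(0))
a=T[270:340,360:440];cv2.imwrite("pics/carton.png",cv2.resize(a,(640,560),interpolation=cv2.INTER_CUBIC))
E
```

```text
[[266.74838 315.63226]
 [298.91492 315.54285]
 [252.73442 318.48685]
 [313.57007 317.98795]] [[313.7973  347.42044]
 [340.58707 330.60303]
 [305.44968 364.00137]
 [352.35217 332.00195]]
[0.4399 0.0786 0.0321] 0.00021939509992204053
[ 0.4399 -0.      0.0362] 0.0031434512853773266
[0.4295 0.1141 0.0051] 0.003536928352977168
[ 0.4332 -0.0337  0.009 ] 0.001987518115210416
[442.95918367 202.33061224] 245 ((0.7195815443992615, -0.34743356704711914), (0.05908764526247978, 0.03855195641517639), 55.11024856567383) [ 0.72121775 -0.34986052]
[398.79573171 305.83231707] 328 ((0.4679413437843323, -0.239791601896286), (0.06226564943790436, 0.0393499881029129), 53.69546127319336) [ 0.46600643 -0.23871675]
[456.42321755 338.26234004] 1094 ((0.390034556388855, -0.3775777220726013), (0.06788276135921478, 0.09791717678308487), 79.96028900146484) [ 0.3903853  -0.37655878]
```

View pics/carton.png

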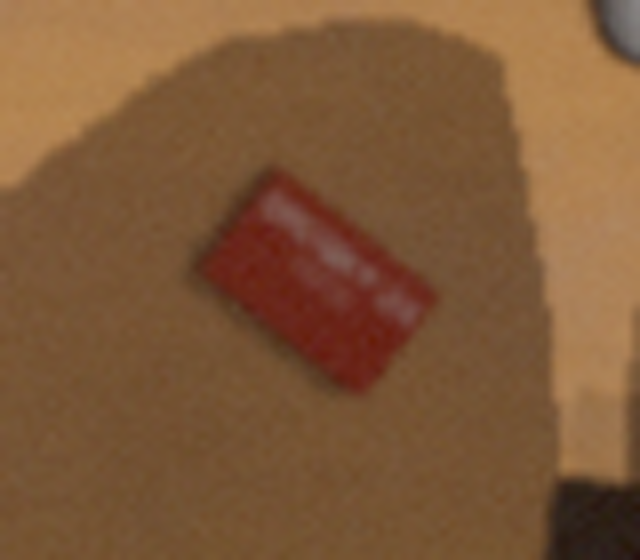

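The close crop shows the target: a red carton with its centre near px (399.6,305.3) and its long axis about 53° from +x. I'll move above it now, and measure the press yaw from the saved picture.

```bash
python3 -m jog '[[[0.654,-0.46,0],[0,0,0],1],[[0.654,-0.46,0],[0,0,0],1],[[0.654,-0.46,0],[0,0,0],1],[[0.654,-0.46,0],[0,0,0],1],[[0.654,-0.46,0],[0,0,0],1],[[0.654,-0.46,0],[0,0,0],1],[[0.654,-0.46,0],[0,0,0],1],[[0.654,-0.46,0],[0,0,0],1],[[0.654,-0.46,0],[0,0,0],1],[[0.654,-0.46,0],[0,0,0],1]]' 40
python3 -m jog '[[[0.654,-0.46,0],[0,0,0],1],[[0.654,-0.46,0],[0,0,0],1],[[0,0,0.3],[0,0,-0.143],1],[[0,0,0.3],[0,0,-0.143],1],[[0,0,0.3],[0,0,-0.143],1],[[0,0,0.3],[0,0,-0.143],1],[[0,0,0.3],[0,0,-0.143],1],[[0,0,0.3],[0,0,-0.143],1],[[0,0,0],[0,0,0],1],[[0,0,0],[0,0,0],1]]'
python3 - <<'E'
from h import *
print(arm.state())
T0=cv2.imread("pics/top0.png");h=cv2.cvtColor(T0,cv2.COLOR_BGR2HSV)
# base right edge on desk: saturation transition, z~0.008 ; platen edges
def edge(r,c0,c1,ch,z):
    v=h[r,c0:c1,ch].astype(float);g=np.abs(np.diff(v));i=g.argmax();return plane("top",(c0+i+.5,r),z)[:2]
for nm,c0,c1,ch,z in(("baseR",306,322,1,.008),("baseL",246,262,1,.008)):
    P=np.array([edge(r,c0,c1,ch,z) for r in range(215,314,3)])
    k=np.polyfit(P[:,0],P[:,1],1)
    for _ in range(3):
        m=np.abs(np.polyval(k,P[:,0])-P[:,1])<.0025;k=np.polyfit(P[m,0],P[m,1],1)
    print(nm,k,m.sum(),"y at .63,.48:",np.polyval(k,[.631,.481]))
T=viewer.snapshot("top");cv2.imwrite("pics/top1.png",T[...,::-1])
S=viewer.snapshot("scene");cv2.imwrite("pics/scene1.png",S[...,::-1])
for n in("top","scene"):
    print([(round(r["p"],2),np.round(r["position"],1).tolist(),int(r["mask"].sum())) for r in viewer.regions_of("carton",n)])
a=cv2.resize(T[200:340,250:430,::-1],(720,560),interpolation=cv2.INTER_CUBIC)
cv2.imwrite("pics/top1c.png",a)
a=cv2.resize(S[190:390,240:440,::-1],(600,600),interpolation=cv2.INTER_CUBIC);cv2.imwrite("pics/scene1c.png",a)
E
```

```text
t: 2.03
ee_pos: [0.4161, -0.2995, 0.2316]
ee_rot: [[0.969, 0.249, 0.0], [0.249, -0.969, -0.0], [0.0, 0.001, -1.0]]
contact_force: [0.1, -0.8, 0.2]
gripper_width: 1.002
grasp_force: 0.0
t: 2.87
ee_pos: [0.4669, -0.2402, 0.1411]
ee_rot: [[0.604, 0.797, -0.001], [0.797, -0.604, 0.001], [-0.0, -0.001, -1.0]]
contact_force: [-0.8, -0.2, 0.5]
gripper_width: 1.001
grasp_force: 0.0
{'t': 2.8667, 'joint_positions': array([-6.00951776e-01,  4.68068661e-01,  1.89951630e+00, -1.13130950e-04,
        7.75130467e-01,  4.77422591e-02]), 'dq': array([-0.00012099, -0.02483835, -0.0184796 ,  0.00200768,  0.00822953,
        0.02666363]), 'tau': array([-3.06752947e-03, -5.17915142e+01, -1.85078931e+01, -2.73453392e-03,
       -1.73601564e-01, -6.64567240e-01]), 'ee_pos': array([ 0.46690936, -0.24020882,  0.14114525]), 'ee_rot': array([[ 6.04081733e-01,  7.96921776e-01, -9.70826973e-04],
       [ 7.96922357e-01, -6.04081479e-01,  5.69548571e-04],
       [-1.32572935e-04, -1.11772761e-03, -9.99999367e-01]]), 'contact_force': array([-0.81385916, -0.22302054,  0.5094519 ]), 'torque': array([ 0.00724771,  0.00352137, -0.00439076]), 'grasp_force': 0.0, 'gripper_width': 1.0014214721461787}
baseR [ 0.01255841 -0.0378886 ] 33 y at .63,.48: [-0.02996424 -0.031848  ]
baseL [0.00836955 0.1103851 ] 26 y at .63,.48: [0.11566629 0.11441086]
[(0.77, [442.6, 201.3], 439), (0.58, [389.6, 300.2], 130)]
[]
```

View pics/scene1c.png

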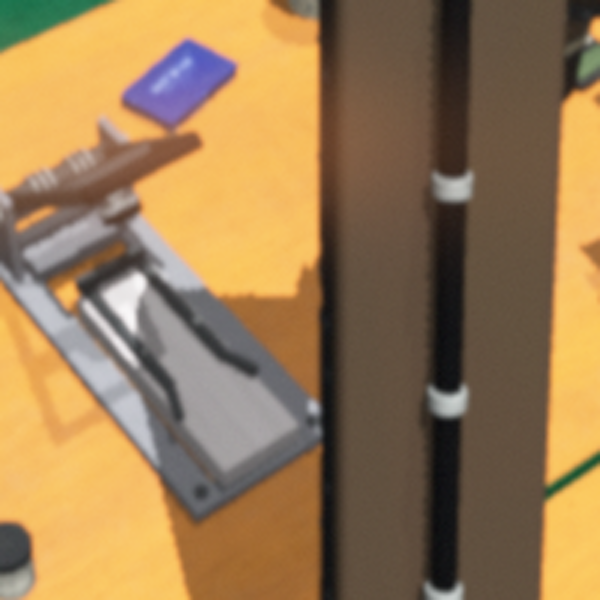

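The scene view shows the press clear, with its platen front at about px (318,350). The arm hides the carton from this camera, and the top measurement agrees with the TCP, so I'll descend and grip.

```bash
python3 -m jog '[[[0,0,0.6],[0,0,0],1],[[0,0,0.6],[0,0,0],1],[[0,0,0.6],[0,0,0],1],[[0,0,0.6],[0,0,0],1],[[0,0,0.26],[0,0,0],1],[[0,0,0],[0,0,0],1],[[0,0,0],[0,0,0],1]]'
python3 -m jog '[[[0,0,0],[0,0,0],0],[[0,0,0],[0,0,0],0],[[0,0,0],[0,0,0],0],[[0,0,0],[0,0,0],0],[[0,0,0],[0,0,0],0],[[0,0,0],[0,0,0],0],[[0,0,0],[0,0,0],0],[[0,0,0],[0,0,0],0]]' 40
```

```text
t: 3.65
ee_pos: [0.4672, -0.2404, 0.0086]
ee_rot: [[0.602, 0.798, -0.0], [0.798, -0.602, 0.0], [-0.0, -0.0, -1.0]]
contact_force: [-0.5, -0.5, 0.1]
gripper_width: 1.0
grasp_force: 0.0
t: 4.32
ee_pos: [0.4674, -0.2405, 0.0095]
ee_rot: [[0.602, 0.799, 0.001], [0.799, -0.602, -0.001], [0.0, 0.002, -1.0]]
contact_force: [-0.6, 0.2, 10.2]
gripper_width: 0.456
grasp_force: 39.7
```

```bash
python3 -m jog '[[[0,0,-0.5],[0,0,0],0],[[0,0,-0.5],[0,0,0],0],[[0,0,-0.5],[0,0,0],0],[[0,0,-0.5],[0,0,0],0],[[0.583,-0.396,0],[0,0,0],0],[[0.583,-0.396,0],[0,0,0],0],[[0.583,-0.396,0],[0,0,0],0],[[0.583,-0.396,0],[0,0,0],0],[[0.583,-0.396,0],[0,0,0],0],[[0.583,-0.396,0],[0,0,0],0]]'
python3 -m jog '[[[0.583,-0.396,0],[0,0,0],0],[[0.583,-0.396,0],[0,0,0],0],[[0,0,0],[0,0,0.1453],0],[[0,0,0],[0,0,0.1453],0],[[0,0,0],[0,0,0.1453],0],[[0,0,0],[0,0,0.1453],0],[[0,0,0],[0,0,0.1453],0],[[0,0,0],[0,0,0.1453],0],[[0,0,0],[0,0,0.1453],0],[[0,0,0],[0,0,0.1453],0]]'
python3 -m jog '[[[0,0,0],[0,0,0],0],[[0,0,0],[0,0,0],0]]'
python3 - <<'E'
from h import *
T=viewer.snapshot("top");cv2.imwrite("pics/top2.png",T[...,::-1])
S=viewer.snapshot("scene");cv2.imwrite("pics/scene2.png",S[...,::-1])
for n in("top","scene"):
    print([(round(r["p"],2),np.round(r["position"],1).tolist(),int(r["mask"].sum())) for r in viewer.regions_of("carton",n)])
a=cv2.resize(S[180:380,220:420,::-1],(600,600),interpolation=cv2.INTER_CUBIC);cv2.imwrite("pics/scene2c.png",a)
E
```

```text
t: 5.15
ee_pos: [0.4771, -0.0275, 0.1088]
ee_rot: [[0.602, 0.799, 0.001], [0.799, -0.602, -0.0], [0.0, 0.001, -1.0]]
contact_force: [0.2, -0.1, -1.0]
gripper_width: 0.457
grasp_force: 41.5
t: 5.98
ee_pos: [0.4806, 0.0414, 0.1087]
ee_rot: [[1.0, 0.007, 0.001], [0.007, -1.0, -0.0], [0.001, 0.0, -1.0]]
contact_force: [0.6, -0.5, -0.1]
gripper_width: 0.449
grasp_force: 41.5
t: 6.15
ee_pos: [0.4807, 0.0413, 0.1086]
ee_rot: [[1.0, 0.016, 0.0], [0.016, -1.0, -0.0], [0.0, 0.0, -1.0]]
contact_force: [0.5, -0.2, -1.9]
gripper_width: 0.456
grasp_force: 41.5
[(0.96, [441.5, 203.3], 429)]
[(0.46, [383.6, 218.4], 50)]
```

View pics/scene2c.png

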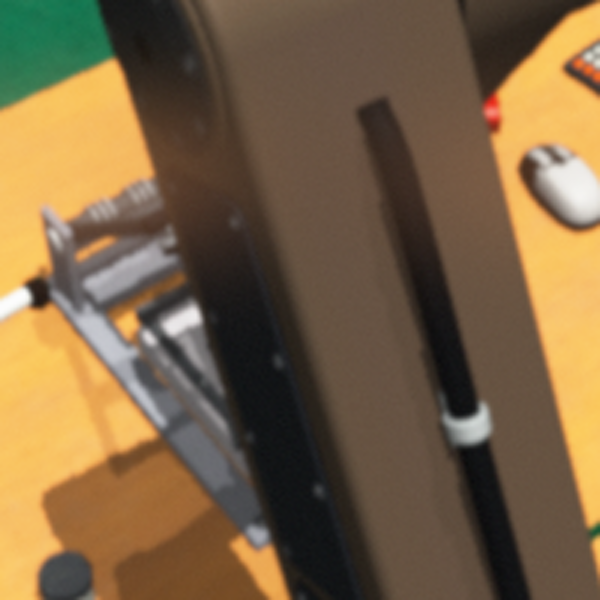

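The arm covers the load spot in this view, with only the left guide visible around px (290,305). I'll lower by touch.

```bash
python3 -m jog '[[[0,0,0.4],[0,0,0],0],[[0,0,0.4],[0,0,0],0],[[0,0,0.25],[0,0,0],0],[[0,0,0],[0,0,0],0],[[0,0,0],[0,0,0],0]]'
python3 -m jog '[[[0,0,0.06],[0,0,0],0],[[0,0,0],[0,0,0],0]]'|grep -E "pos|force"
python3 -m jog '[[[0,0,0.06],[0,0,0],0],[[0,0,0],[0,0,0],0]]'|grep -E "pos|force"
```

```text
t: 6.77
ee_pos: [0.4805, 0.0413, 0.0556]
ee_rot: [[1.0, 0.014, -0.001], [0.014, -1.0, -0.0], [-0.001, 0.0, -1.0]]
contact_force: [-0.0, -0.1, -0.6]
gripper_width: 0.454
grasp_force: 41.5
ee_pos: [0.481, 0.0413, 0.0532]
contact_force: [-0.2, 0.7, -0.3]
grasp_force: 41.5
ee_pos: [0.4807, 0.0413, 0.0499]
contact_force: [-0.5, -0.4, -0.3]
grasp_force: 41.5
```

```bash
for i in 1; do python3 -m jog '[[[0,0,0.05],[0,0,0],0],[[0,0,0],[0,0,0],0]]'|grep -E "pos|contact"; python3 -m jog '[[[0,0,0.03],[0,0,0],0],[[0,0,0],[0,0,0],0]]'|grep -E "pos|contact"; python3 -m jog '[[[0,0,0.03],[0,0,0],0],[[0,0,0],[0,0,0],0]]'|grep -E "pos|contact"; done
```

```text
ee_pos: [0.4806, 0.0413, 0.0471]
contact_force: [-0.4, 0.2, -0.3]
ee_pos: [0.4806, 0.0413, 0.0456]
contact_force: [0.1, -0.3, 0.2]
ee_pos: [0.4807, 0.0413, 0.0443]
contact_force: [-0.0, -1.0, 0.4]
```

```bash
python3 -m jog '[[[0,0,0.02],[0,0,0],0],[[0,0,0],[0,0,0],0]]'|grep -E "pos|contact"; python3 -m jog '[[[0,0,0.02],[0,0,0],0],[[0,0,0],[0,0,0],0]]'|grep -E "pos|contact"; python3 -m jog '[[[0,0,0.02],[0,0,0],0],[[0,0,0],[0,0,0],0]]'|grep -E "pos|contact"
```

```text
ee_pos: [0.4808, 0.0413, 0.0442]
contact_force: [-4.8, 0.6, 18.0]
ee_pos: [0.4808, 0.0413, 0.0441]
contact_force: [-7.1, 0.1, 34.1]
ee_pos: [0.4808, 0.0413, 0.0441]
contact_force: [-11.3, -0.8, 51.7]
```

Contact came at TCP z 0.0442, so the platen top is at about 0.035. I'll unload that, drop the grip to 20 N, and start sliding while still holding.

```bash
python3 -m jog '[[[0,0,-0.06],[0,0,0],0],[[0,0,0],[0,0,0],0]]' 20|grep -E "pos|contact"; python3 -m jog '[[[0.1,0,0],[0,0,0],0],[[0.1,0,0],[0,0,0],0],[[0.1,0,0],[0,0,0],0],[[0.1,0,0],[0,0,0],0],[[0,0,0],[0,0,0],0]]'|grep -E "pos|contact|rot"; python3 -m jog '[[[0.1,0,0],[0,0,0],0],[[0.1,0,0],[0,0,0],0],[[0,0,0],[0,0,0],0]]'|grep -E "pos|contact"
```

```text
ee_pos: [0.481, 0.0413, 0.0451]
contact_force: [0.3, 0.6, -1.1]
ee_pos: [0.5008, 0.0416, 0.0443]
ee_rot: [[1.0, 0.013, -0.002], [0.013, -1.0, -0.0], [-0.002, -0.0, -1.0]]
contact_force: [-3.6, 1.0, 12.1]
ee_pos: [0.5109, 0.0418, 0.0443]
contact_force: [-2.8, 0.5, 11.1]
```

```bash
python3 -m jog '[[[0.1,0,-0.02],[0,0,0],0],[[0.1,0,0],[0,0,0],0],[[0.1,0,0],[0,0,0],0],[[0,0,0],[0,0,0],0]]'|grep -E "pos|contact|rot"; python3 -m jog '[[[0.1,0,0],[0,0,0],0],[[0.1,0,0],[0,0,0],0],[[0.1,0,0],[0,0,0],0],[[0,0,0],[0,0,0],0]]'|grep -E "pos|contact"
```

```text
ee_pos: [0.527, 0.0418, 0.045]
ee_rot: [[1.0, 0.013, 0.001], [0.013, -1.0, -0.0], [0.001, 0.0, -1.0]]
contact_force: [-0.2, 0.3, -0.8]
ee_pos: [0.5418, 0.042, 0.0453]
contact_force: [0.6, -0.4, -1.1]
```

```bash
python3 -m jog '[[[0,0,0.02],[0,0,0],0],[[0,0,0],[0,0,0],0.75],[[0,0,0],[0,0,0],0.75],[[0,0,0],[0,0,0],0.75],[[0,0,0],[0,0,0],0.75],[[0,0,-0.3],[0,0,0],0.75],[[0,0,-0.6],[0,0,0],0.75],[[0,0,-0.3],[0,0,0],0],[[-0.6,0,0],[0,0,0],0],[[-0.56,0,0],[0,0,0],0]]'
python3 -m jog '[[[0,0,0],[0,0,0],0],[[0,0,0],[0,0,0],0],[[0,0,0],[0,0,0],0]]' | grep -E "pos|wid"
python3 - <<'E'
from h import *
T=viewer.snapshot("top");cv2.imwrite("pics/top3.png",T[...,::-1])
S=viewer.snapshot("scene")
for n in("top","scene"):
    print([(round(r["p"],2),np.round(r["position"],1).tolist(),int(r["mask"].sum())) for r in viewer.regions_of("carton",n)])
a=cv2.resize(T[200:330,230:340,::-1],(508,600),interpolation=cv2.INTER_CUBIC);cv2.imwrite("pics/top3c.png",a)
E
```

```text
t: 10.43
ee_pos: [0.4826, 0.0413, 0.1051]
ee_rot: [[1.0, 0.013, 0.003], [0.013, -1.0, -0.0], [0.003, 0.0, -1.0]]
contact_force: [-0.5, -0.1, -1.2]
gripper_width: 0.333
grasp_force: 0.0
ee_pos: [0.4834, 0.0413, 0.1046]
gripper_width: -0.001
[(0.91, [441.5, 200.7], 465), (0.83, [283.4, 268.1], 272)]
[]
```

View pics/top3c.png

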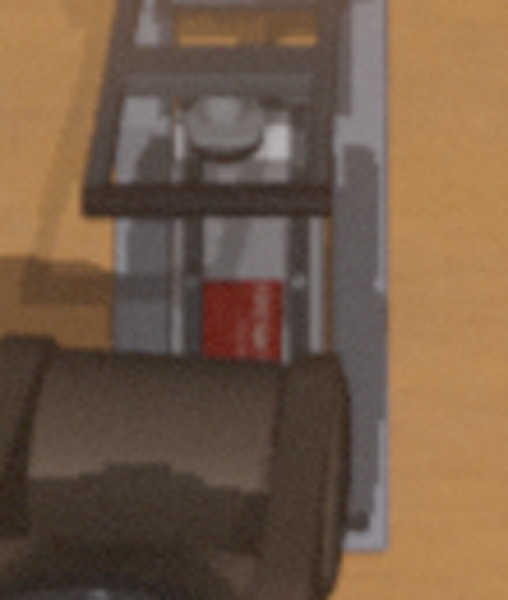

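The carton sits straight between the rails. Its front edge is at about px row 260.6, with the nest and pad ahead of it. Next I'll lower the closed fingers behind it and push vertically a little, then lean.

```bash
python3 -m jog '[[[0,0,0.5],[0,0,0],0],[[0,0,0.5],[0,0,0],0],[[0,0,0.22],[0,0,0],0],[[0,0,0],[0,0,0],0],[[0.1,0,0],[0,0,0],0],[[0.1,0,0],[0,0,0],0],[[0.1,0,0],[0,0,0],0],[[0.1,0,0],[0,0,0],0],[[0.1,0,0],[0,0,0],0],[[0.1,0,0],[0,0,0],0]]'
python3 -m jog '[[[0.1,0,0],[0,0,0],0],[[0.1,0,0],[0,0,0],0],[[0,0,0],[0,0.1333,0],0],[[0,0,0],[0,0.1333,0],0],[[0,0,0],[0,0.1333,0],0],[[0,0,0],[0,0.1333,0],0],[[0,0,0],[0,0.1333,0],0],[[0,0,0],[0,0,0],0],[[0,0,0],[0,0,0],0]]'
```

```text
t: 11.72
ee_pos: [0.5134, 0.0417, 0.0437]
ee_rot: [[1.0, 0.013, 0.001], [0.013, -1.0, -0.0], [0.001, 0.0, -1.0]]
contact_force: [-0.4, -0.2, -0.3]
gripper_width: -0.001
grasp_force: 0.4
t: 12.47
ee_pos: [0.5226, 0.0507, 0.0432]
ee_rot: [[0.954, 0.026, 0.297], [0.013, -0.999, 0.043], [0.298, -0.037, -0.954]]
contact_force: [0.2, -0.5, 0.6]
gripper_width: -0.001
grasp_force: 0.0
```

```bash
python3 -c "
from h import *
s=arm.state();print(s['joint_positions'],s['ee_pos'])"; python3 -m jog '[[[0,0,0],[0,0,0],0],[[0,0,0],[0,0,0],0]]'
```

```text
[-0.05876502  0.59287593  2.16042924  0.59614892  0.10748071  0.90763179] [0.52256059 0.05066754 0.04321609]
t: 12.63
ee_pos: [0.5225, 0.0507, 0.0432]
ee_rot: [[0.954, 0.026, 0.297], [0.014, -0.999, 0.043], [0.298, -0.037, -0.954]]
contact_force: [0.4, 0.2, -0.4]
gripper_width: 0.002
grasp_force: 0.0
```

```bash
cat > corr.py <<'E'
from h import *
import sys
from scipy.spatial.transform import Rotation as Rn
def corr(pos,tilt,yaw=.010):
    "shift and turn (units) from now to world pos with lean tilt deg, in the present tool axes"
    s=arm.state();R=np.array(s["ee_rot"])
    Rt=Rn.from_euler("z",yaw).as_matrix()@Rn.from_euler("y",-tilt,degrees=True).as_matrix()@np.diag([1.,-1,-1])
    print("shift",np.round(R.T@(np.array(pos)-s["ee_pos"])/.05,3),"turn",np.round(Rn.from_matrix(R.T@Rt).as_rotvec()/(np.pi/4),3),"q",np.round(s["joint_positions"],3))
if __name__=="__main__":
    a=list(map(float,sys.argv[1:]));corr(a[:3],a[3])
E
python3 corr.py .5200 .0420 .0435 0
```

```text
shift [-0.049  0.172 -0.028] turn [-0.05  -0.385  0.013] q [-0.059  0.593  2.161  0.597  0.107  0.906]
```

```bash
python3 -m jog '[[[-0.1,0.172,-0.03],[0,0,0],0],[[0,0,0],[-0.017,-0.128,0.004],0],[[0,0,0],[-0.017,-0.128,0.004],0],[[0,0,0],[-0.017,-0.128,0.004],0],[[0,0,0],[0,0,0],0],[[0,0,0],[0,0,0],0]]'|grep -E "pos|rot|contact"; python3 corr.py .545 .0422 .0435 0
```

```text
ee_pos: [0.5196, 0.0505, 0.0424]
ee_rot: [[0.99, 0.028, 0.139], [0.021, -0.998, 0.051], [0.14, -0.048, -0.989]]
contact_force: [-0.4, 0.5, -0.1]
shift [0.503 0.179 0.041] turn [-0.062 -0.179  0.019] q [-0.059  0.602  2.067  0.178  0.342  1.323]
```

```bash
python3 -m jog '[[[0,0.09,0],[-0.031,-0.09,0.01],0],[[0,0.09,0],[-0.031,-0.09,0.01],0],[[0,0,0],[0,0,0],0],[[0,0,0],[0,0,0],0]]'|grep -E "pos|rot|contact"; python3 corr.py .545 .0422 .0435 0
```

```text
ee_pos: [0.5189, 0.042, 0.0417]
ee_rot: [[1.0, 0.009, -0.001], [0.009, -1.0, 0.003], [-0.001, -0.003, -1.0]]
contact_force: [-0.4, -0.2, -1.0]
shift [ 0.521  0.001 -0.038] turn [-0.004  0.002 -0.001] q [-0.047  0.626  1.979  0.005  0.538  1.509]
```

Leaning 30° here needs the wrist flipped, with q4 near π. I'll raise clear and go round the singularity by rolling sideways, leaning, then rolling back.

```bash
python3 -m jog '[[[0,0,-0.6],[0,0,0],0],[[0,0,-0.6],[0,0,0],0],[[0,0,-0.6],[0,0,0],0],[[0,0,-0.6],[0,0,0],0],[[0,0,0],[0.15,0,0],0],[[0,0,0],[0.15,0,0],0],[[0,0,0],[0.15,0,0],0],[[0,0,0],[0,0.14,0],0],[[0,0,0],[0,0.14,0],0],[[0,0,0],[0,0.14,0],0]]'|grep -E "pos|rot|contact";python3 corr.py .52 .042 .16 45
python3 -m jog '[[[0,0,0],[0,0.14,0],0],[[0,0,0],[0,0.14,0],0],[[0,0,0],[0,0.14,0],0],[[0,0,0],[0,0.14,0],0],[[0,0,0],[0,0,0],0],[[0,0,0],[0,0,0],0]]'|grep -E "pos|rot|contact"
python3 corr.py .52 .042 .16 45
```

```text
ee_pos: [0.5188, 0.0397, 0.1617]
ee_rot: [[0.946, 0.003, 0.325], [-0.109, -0.94, 0.324], [0.306, -0.342, -0.888]]
contact_force: [0.8, 2.1, -0.3]
shift [ 0.008 -0.032  0.053] turn [-0.375  0.57  -0.245] q [-0.25   0.381  2.11   0.843  0.557  0.67 ]
ee_pos: [0.5203, 0.0485, 0.1627]
ee_rot: [[0.845, 0.021, 0.534], [-0.18, -0.929, 0.323], [0.503, -0.369, -0.782]]
contact_force: [0.3, 0.1, -0.2]
shift [-0.009  0.14  -0.002] turn [-0.386  0.272 -0.29 ] q [-0.26   0.379  2.253  1.562  0.465 -0.038]
```

```bash
python3 -m jog '[[[0,0.03,0],[-0.08,0.09,-0.06],0],[[0,0.03,0],[-0.08,0.08,-0.06],0],[[0,0.03,0],[-0.08,0.06,-0.06],0],[[0,0.03,0],[-0.08,0.03,-0.06],0],[[0,0,0],[-0.06,0.01,-0.05],0],[[0,0,0],[0,0,0],0],[[0,0,0],[0,0,0],0]]'|grep -E "pos|rot|contact"
python3 corr.py .52 .042 .16 45;python3 corr.py .525 .042 .10 32
```

```text
ee_pos: [0.5254, 0.0483, 0.1644]
ee_rot: [[0.753, 0.03, 0.657], [-0.065, -0.991, 0.119], [0.655, -0.132, -0.744]]
contact_force: [1.3, -0.6, 0.6]
shift [-0.131  0.134 -0.02 ] turn [-0.141  0.083 -0.097] q [-0.135  0.371  2.322  2.451  0.33  -0.946]
shift [-0.841  0.296  0.939] turn [-0.151 -0.205 -0.08 ] q [-0.135  0.371  2.322  2.451  0.33  -0.946]
```

```bash
python3 -m jog '[[[0,0.07,0],[-0.07,0.04,-0.05],0],[[0,0.07,0],[-0.07,0.04,-0.05],0],[[0,0,0],[0,0,0],0],[[0,0,0],[0,0,0],0]]'|grep -E "pos|rot|contact"
python3 corr.py .51 .042 .045 30
```

```text
ee_pos: [0.5266, 0.0446, 0.1642]
ee_rot: [[0.721, 0.021, 0.693], [-0.018, -0.999, 0.049], [0.693, -0.048, -0.719]]
contact_force: [0.0, 0.4, 0.5]
shift [-1.89   0.16   1.483] turn [-0.058 -0.309 -0.026] q [-0.098  0.382  2.345  2.807  0.364 -1.309]
```

```bash
python3 -m jog '[[[-0.472,0.04,0.37],[0,0,0],0],[[-0.472,0.04,0.37],[0,0,0],0],[[-0.472,0.04,0.37],[0,0,0],0],[[-0.43,0.04,0.32],[0,0,0],0],[[0,0,0],[-0.03,-0.09,-0.013],0],[[0,0,0],[-0.03,-0.09,-0.013],0],[[0,0,0],[0,0,0],0],[[0,0,0],[0,0,0],0]]'|grep -E "pos|rot|contact"
python3 corr.py .51 .042 .044 32
```

```text
ee_pos: [0.5109, 0.0415, 0.0494]
ee_rot: [[0.808, 0.006, 0.59], [0.006, -1.0, 0.003], [0.59, 0.001, -0.808]]
contact_force: [-0.2, 0.2, 0.3]
shift [-0.079 -0.01   0.077] turn [ 0.003 -0.092 -0.003] q [-0.07   0.636  2.381  3.05   0.507 -1.553]
```

```bash
python3 -m jog '[[[-0.071,0,0.097],[0,0,0],0],[[0.097,0,0.071],[0,0,0],0],[[0.097,0,0.071],[0,0,0],0],[[0.097,0,0.071],[0,0,0],0],[[0.097,0,0.071],[0,0,0],0],[[0.097,0,0.071],[0,0,0],0],[[0.097,0,0.071],[0,0,0],0],[[0.097,0,0.071],[0,0,0],0],[[0,0,0],[0,0,0],0]]'|grep -E "pos|rot|contact"
python3 -m jog '[[[0.08,0,0.058],[0,0,0],0],[[0.08,0,0.058],[0,0,0],0],[[0.08,0,0.058],[0,0,0],0],[[0.08,0,0.058],[0,0,0],0],[[0,0,0],[0,0,0],0]]'|grep -E "pos|rot|contact"
```

```text
ee_pos: [0.5532, 0.041, 0.0426]
ee_rot: [[0.809, 0.005, 0.587], [0.007, -1.0, -0.001], [0.587, 0.005, -0.81]]
contact_force: [-1.0, 0.5, -0.2]
ee_pos: [0.5727, 0.0411, 0.0424]
ee_rot: [[0.81, 0.005, 0.587], [0.007, -1.0, -0.001], [0.587, 0.005, -0.81]]
contact_force: [-0.1, 0.1, -0.1]
```

```bash
python3 -m jog '[[[0.049,0,0.036],[0,0,0],0],[[0.049,0,0.036],[0,0,0],0],[[0.049,0,0.036],[0,0,0],0],[[0,0,0],[0,0,0],0]]'|grep -E "pos|contact"
python3 -m jog '[[[0.049,0,0.036],[0,0,0],0],[[0,0,0],[0,0,0],0]]'|grep -E "pos|contact"
python3 -m jog '[[[0.049,0,0.036],[0,0,0],0],[[0,0,0],[0,0,0],0]]'|grep -E "pos|contact"
python3 -m jog '[[[0.032,0,0.024],[0,0,0],0],[[0,0,0],[0,0,0],0]]'|grep -E "pos|contact"
```

```text
ee_pos: [0.5813, 0.0411, 0.0423]
contact_force: [0.8, 0.0, 0.5]
ee_pos: [0.5842, 0.0411, 0.0422]
contact_force: [1.2, 0.2, -0.5]
ee_pos: [0.5872, 0.0412, 0.0422]
contact_force: [0.2, -0.7, -0.6]
ee_pos: [0.5891, 0.0412, 0.0422]
contact_force: [0.0, -0.6, 0.3]
```

```bash
python3 -m jog '[[[0.032,0,0.024],[0,0,0],0],[[0,0,0],[0,0,0],0]]'|grep -E "pos|contact"
python3 -m jog '[[[0.032,0,0.024],[0,0,0],0],[[0,0,0],[0,0,0],0]]'|grep -E "pos|contact"
python3 - <<'E'
from h import *
T=viewer.snapshot("top");cv2.imwrite("pics/top4.png",T[...,::-1])
S=viewer.snapshot("scene")
for n in("top","scene"):
    print([(round(r["p"],2),np.round(r["position"],1).tolist(),int(r["mask"].sum())) for r in viewer.regions_of("carton",n)])
a=cv2.resize(T[180:310,230:340,::-1],(508,600),interpolation=cv2.INTER_CUBIC)
b=cv2.resize(S[210:310,220:310,::-1],(540,600),interpolation=cv2.INTER_CUBIC)[:,:290]
cv2.imwrite("pics/top4c.png",np.hstack([a,b]))
E
```

```text
ee_pos: [0.5911, 0.0412, 0.0421]
contact_force: [0.7, 0.5, 0.6]
ee_pos: [0.5928, 0.0412, 0.042]
contact_force: [-1.5, 0.1, 1.9]
[(0.7, [288.1, 237.1], 147), (0.57, [441.6, 203.4], 446)]
[(0.51, [382.8, 218.3], 151)]
```

View pics/top4c.png

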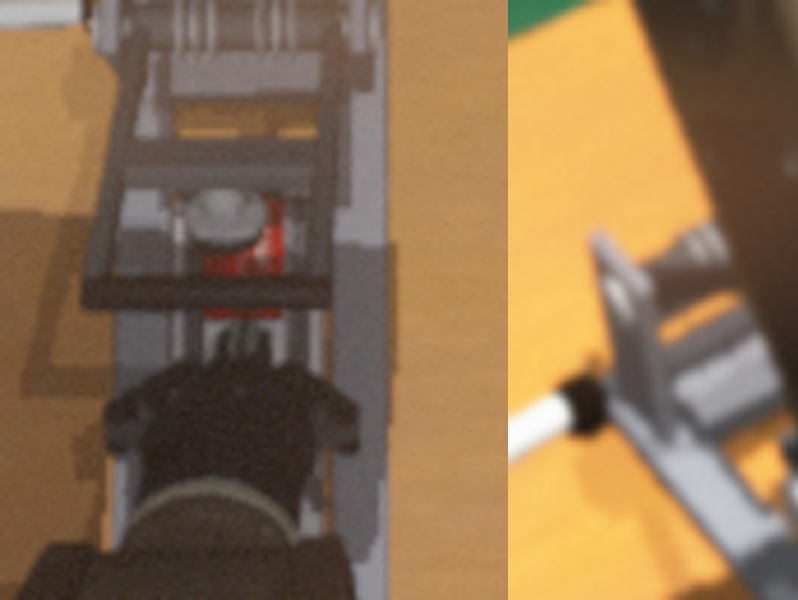

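The carton (red) is under the pad, straight between the rails, with its rear edge at px row ~248.7 and the fingers behind it. I'll push on until the stop is felt.

```bash
python3 -m jog '[[[0.032,0,0.024],[0,0,0],0],[[0,0,0],[0,0,0],0]]'|grep -E "pos|contact"
python3 -m jog '[[[0.032,0,0.024],[0,0,0],0],[[0,0,0],[0,0,0],0]]'|grep -E "pos|contact"
python3 -c "
from h import *
print(plane('top',(282,248.7),.055),plane('top',(289,222.7),.055))"
```

```text
ee_pos: [0.5931, 0.0413, 0.0415]
contact_force: [-10.6, -0.0, 6.2]
ee_pos: [0.5933, 0.0414, 0.0408]
contact_force: [-19.1, -1.5, 8.9]
[0.59867919 0.04337356 0.055     ] [0.66108671 0.02789918 0.055     ]
```

The stop is felt: 19 N at TCP x 0.593, with the carton home. Next I'll back off, rise and un-flip the wrist.

```bash
python3 -m jog '[[[-0.243,0,-0.176],[0,0,0],0],[[-0.243,0,-0.176],[0,0,0],0],[[-0.4,0,-0.3],[0,0,0],0],[[-0.4,0,-0.3],[0,0,0],0],[[0.38,0,-0.525],[0,0,0],0],[[0.38,0,-0.525],[0,0,0],0],[[0.38,0,-0.525],[0,0,0],0],[[0.38,0,-0.525],[0,0,0],0],[[0,0,0],[0.15,0,0],0],[[0,0,0],[0.15,0,0],0]]'|grep -E "pos|rot|contact"
python3 -m jog '[[[0,0,0],[0.15,0,0],0],[[0,0,0],[0,-0.14,0],0],[[0,0,0],[0,-0.14,0],0],[[0,0,0],[0,-0.14,0],0],[[0,0,0],[0,0,0],0]]'|grep -E "pos|rot|contact"
python3 corr.py .53 .042 .20 0
```

```text
ee_pos: [0.5241, 0.0398, 0.1694]
ee_rot: [[0.792, 0.041, 0.609], [0.009, -0.998, 0.056], [0.611, -0.038, -0.791]]
contact_force: [0.5, 0.5, 0.8]
ee_pos: [0.527, 0.0491, 0.1688]
ee_rot: [[0.826, 0.09, 0.556], [0.015, -0.99, 0.138], [0.563, -0.106, -0.819]]
contact_force: [0.0, -0.9, 0.1]
shift [ 0.399  0.081 -0.498] turn [-0.162 -0.76   0.059] q [-0.136  0.344  2.238  1.647  0.215 -0.209]
```

```bash
python3 -m jog '[[[0,0,0],[0.1,-0.05,0],0],[[0,0,0],[0.08,-0.1,0],0],[[0,0,0],[0,-0.12,0],0],[[0,0,0],[0,-0.12,0],0],[[0,0,0],[0,-0.12,0],0],[[0,0,0],[0,-0.12,0],0],[[0,0,0],[0,0,0],0],[[0,0,0],[0,0,0],0]]'|grep -E "pos|rot|contact"
python3 corr.py .53 .042 .20 0
```

```text
ee_pos: [0.5319, 0.0581, 0.171]
ee_rot: [[0.945, 0.154, 0.289], [0.085, -0.968, 0.237], [0.316, -0.199, -0.927]]
contact_force: [-0.4, -0.2, -0.9]
shift [ 0.121  0.189 -0.626] turn [-0.284 -0.398  0.144] q [-0.15   0.371  2.045  0.575  0.536  0.826]
```

Good. Now I'll finish straightening to vertical, then rise above the bar.

```bash
python3 -m jog '[[[0,0.06,-0.15],[-0.07,-0.1,0.036],0],[[0,0.06,-0.15],[-0.07,-0.1,0.036],0],[[0,0.06,-0.15],[-0.07,-0.1,0.036],0],[[0,0,-0.15],[-0.07,-0.1,0.036],0],[[0,0,-0.6],[0,0,0],0],[[0,0,-0.6],[0,0,0],0],[[0,0,-0.6],[0,0,0],0],[[0,0,0],[0,0,0],0],[[0,0,0],[0,0,0],0]]'|grep -E "pos|rot|contact"
python3 corr.py .588 .042 .265 0
python3 - <<'E'
from h import *
T=viewer.snapshot("top");S=viewer.snapshot("scene")
for n in("top","scene"):
    for k in("bar","carton"):print(n,k,[(round(r["p"],2),np.round(r["position"],1).tolist()) for r in viewer.regions_of(k,n)])
print("expected bar px",[proj("top",(.595,.0425+d,.236)) for d in(-.042,0,.042)])
cv2.imwrite("pics/top5.png",T[...,::-1])
cv2.imwrite("pics/top5c.png",cv2.resize(T[170:300,230:340,::-1],(508,600),interpolation=cv2.INTER_CUBIC))
E
```

```text
ee_pos: [0.5249, 0.0461, 0.2863]
ee_rot: [[0.999, 0.026, 0.021], [0.025, -0.999, 0.031], [0.021, -0.03, -0.999]]
contact_force: [-0.2, -0.6, -0.3]
shift [1.25  0.128 0.449] turn [-0.038 -0.027  0.02 ] q [-0.053  0.287  1.736  0.035  1.1    1.476]
top bar [(0.85, [277.6, 216.3])]
top carton [(0.59, [440.2, 201.9]), (0.45, [285.0, 232.9])]
scene bar [(0.56, [272.0, 250.4])]
scene carton [(0.67, [284.7, 288.9])]
expected bar px [array([295.43062183, 243.07121864]), array([274.1527496 , 242.85063017]), array([252.88212605, 242.63011686])]
```

View pics/top5c.png

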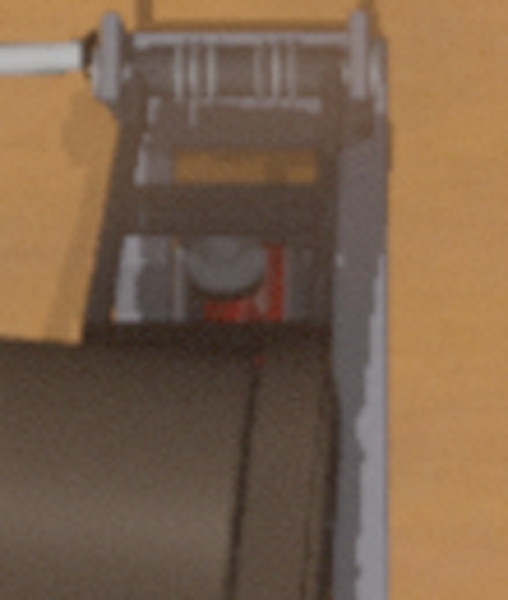

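The bar was seen at px (274.8,242.8) in the previous top picture, which matches the expected (274.2,242.9). In this one the arm covers it, and the carton remains under the pad. I'll move over the bar.

```bash
python3 -m jog '[[[0.33,0.032,0],[-0.013,-0.009,0.007],0],[[0.33,0.032,0],[-0.013,-0.009,0.007],0],[[0.33,0.032,0],[-0.012,-0.009,0.006],0],[[0.33,0.032,0],[0,0,0],0],[[0,0,0.3],[0,0,0],0],[[0,0,0.2],[0,0,0],0],[[0,0,0.1],[0,0,0],0],[[0,0,0],[0,0,0],0],[[0,0,0],[0,0,0],0]]'|grep -E "pos|rot|contact"
python3 corr.py .591 .0422 .248 0
```

```text
ee_pos: [0.5909, 0.0383, 0.2562]
ee_rot: [[1.0, 0.005, -0.004], [0.005, -1.0, -0.008], [-0.004, 0.008, -1.0]]
contact_force: [-0.7, -0.9, 0.7]
shift [ 0.002 -0.079  0.162] turn [ 0.01   0.005 -0.006] q [-0.043  0.422  1.608 -0.009  1.116  1.526]
```

```bash
python3 -m jog '[[[0,-0.08,0.12],[0.01,0.005,-0.006],0],[[0,0,0.06],[0,0,0],0],[[0,0,0],[0,0,0],0]]'|grep -E "pos|contact"
python3 -m jog '[[[0,0,0.06],[0,0,0],0],[[0,0,0],[0,0,0],0]]'|grep -E "pos|contact"
python3 -m jog '[[[0,0,0.06],[0,0,0],0],[[0,0,0],[0,0,0],0]]'|grep -E "pos|contact"
```

```text
ee_pos: [0.5908, 0.0423, 0.2468]
contact_force: [-0.4, -0.1, -0.9]
ee_pos: [0.5913, 0.0422, 0.2444]
contact_force: [-0.1, 0.7, 2.2]
ee_pos: [0.5899, 0.0422, 0.2424]
contact_force: [-11.6, 0.1, 17.1]
```

```bash
python3 -m jog '[[[-0.05,0,0.06],[0,0,0],0],[[-0.05,0,0.06],[0,0,0],0],[[-0.05,0,0.06],[0,0,0],0],[[-0.045,0,0.06],[0,0,0],0],[[-0.04,0,0.06],[0,0,0],0],[[-0.04,0,0.06],[0,0,0],0],[[-0.04,0,0.06],[0,0,0],0],[[-0.035,0,0.06],[0,0,0],0],[[-0.035,0,0.06],[0,0,0],0],[[-0.03,0,0.06],[0,0,0],0]]'|grep -E "pos|contact"
python3 -m jog '[[[-0.03,0,0.06],[0,0,0],0],[[-0.03,0,0.06],[0,0,0],0],[[-0.03,0,0.06],[0,0,0],0],[[-0.025,0,0.06],[0,0,0],0],[[-0.025,0,0.06],[0,0,0],0],[[-0.025,0,0.06],[0,0,0],0],[[-0.02,0,0.06],[0,0,0],0],[[-0.02,0,0.06],[0,0,0],0],[[-0.02,0,0.06],[0,0,0],0],[[-0.02,0,0.06],[0,0,0],0]]'|grep -E "pos|contact"
```

```text
ee_pos: [0.5695, 0.042, 0.2122]
contact_force: [-7.4, -0.1, 11.6]
ee_pos: [0.5573, 0.0419, 0.1818]
contact_force: [-10.0, 0.2, 11.6]
```

```bash
python3 -m jog '[[[-0.02,0,0.06],[0,0,0],0],[[-0.02,0,0.06],[0,0,0],0],[[-0.02,0,0.06],[0,0,0],0],[[-0.02,0,0.06],[0,0,0],0],[[-0.015,0,0.06],[0,0,0],0],[[-0.015,0,0.06],[0,0,0],0],[[-0.015,0,0.06],[0,0,0],0],[[-0.015,0,0.06],[0,0,0],0],[[-0.015,0,0.06],[0,0,0],0],[[-0.015,0,0.06],[0,0,0],0]]'|grep -E "pos|contact"
python3 -m jog '[[[-0.01,0,0.06],[0,0,0],0],[[-0.01,0,0.06],[0,0,0],0],[[-0.01,0,0.06],[0,0,0],0],[[-0.01,0,0.06],[0,0,0],0],[[-0.01,0,0.06],[0,0,0],0],[[-0.01,0,0.06],[0,0,0],0],[[-0.005,0,0.06],[0,0,0],0],[[-0.005,0,0.06],[0,0,0],0],[[0,0,0.06],[0,0,0],0],[[0,0,0.0],[0,0,0],0]]'|grep -E "pos|contact"
```

```text
ee_pos: [0.5487, 0.0418, 0.1516]
contact_force: [-7.9, -0.1, 9.9]
ee_pos: [0.5453, 0.0417, 0.1242]
contact_force: [-7.1, 0.3, 9.8]
```

```bash
python3 -m jog '[[[-0.01,0,0.06],[0,0,0],0],[[-0.01,0,0.06],[0,0,0],0],[[0,0,0.06],[0,0,0],0],[[0,0,0.06],[0,0,0],0],[[0,0,0.06],[0,0,0],0],[[0,0,0],[0,0,0],0],[[0,0,0],[0,0,0],0]]'|grep -E "pos|contact"
python3 -m jog '[[[0,0,0.04],[0,0,0],0],[[0,0,0],[0,0,0],0],[[0,0,0],[0,0,0],0]]'|grep -E "pos|contact"
python3 -m jog '[[[0,0,0.04],[0,0,0],0],[[0,0,0],[0,0,0],0],[[0,0,0],[0,0,0],0]]'|grep -E "pos|contact"
python3 -m jog '[[[0,0,0.02],[0,0,0],0],[[0,0,0],[0,0,0],0],[[0,0,0],[0,0,0],0]]'|grep -E "pos|contact"
```

```text
ee_pos: [0.5443, 0.0417, 0.1095]
contact_force: [-6.7, -0.1, 9.0]
ee_pos: [0.5445, 0.0417, 0.1076]
contact_force: [-5.3, 0.7, 8.6]
ee_pos: [0.5446, 0.0417, 0.1056]
contact_force: [-5.7, 0.6, 9.4]
ee_pos: [0.5446, 0.0417, 0.1047]
contact_force: [-5.2, -0.5, 10.1]
```

```bash
for k in 1; do
python3 -m jog '[[[0,0,0.02],[0,0,0],0],[[0,0,0],[0,0,0],0],[[0,0,0],[0,0,0],0]]'|grep -E "pos|contact"
python3 -m jog '[[[0,0,0.02],[0,0,0],0],[[0,0,0],[0,0,0],0],[[0,0,0],[0,0,0],0]]'|grep -E "pos|contact"
python3 -m jog '[[[0,0,0.02],[0,0,0],0],[[0,0,0],[0,0,0],0],[[0,0,0],[0,0,0],0]]'|grep -E "pos|contact"
python3 -m jog '[[[0,0,0.02],[0,0,0],0],[[0,0,0],[0,0,0],0],[[0,0,0],[0,0,0],0]]'|grep -E "pos|contact"; done
```

```text
ee_pos: [0.5445, 0.0417, 0.1037]
contact_force: [-6.2, -0.4, 9.2]
ee_pos: [0.5445, 0.0417, 0.1027]
contact_force: [-6.0, 0.4, 9.2]
ee_pos: [0.5445, 0.0417, 0.1018]
contact_force: [-6.1, -0.3, 11.7]
ee_pos: [0.5445, 0.0417, 0.1009]
contact_force: [-5.7, -0.3, 13.7]
```

```bash

python3 -m jog '[[[0,0,0.02],[0,0,0],0],[[0,0,0],[0,0,0],0],[[0,0,0],[0,0,0],0]]'|grep -E "pos|contact"
python3 -m jog '[[[0,0,0.02],[0,0,0],0],[[0,0,0],[0,0,0],0],[[0,0,0],[0,0,0],0]]'|grep -E "pos|contact"
python3 -m jog '[[[0,0,0],[0,0,0],0],[[0,0,0],[0,0,0],0],[[0,0,0],[0,0,0],0]]'|grep -E "pos|contact"
```

```text
ee_pos: [0.5445, 0.0417, 0.1001]
contact_force: [-8.8, 0.6, 14.2]
ee_pos: [0.5445, 0.0417, 0.0992]
contact_force: [-7.7, 0.6, 17.0]
ee_pos: [0.5445, 0.0417, 0.0992]
contact_force: [-8.7, -0.6, 16.5]
```

```bash

python3 -m jog '[[[0,0,0.02],[0,0,0],0],[[0,0,0],[0,0,0],0],[[0,0,0],[0,0,0],0],[[0,0,0],[0,0,0],0],[[0,0,0],[0,0,0],0],[[0,0,0],[0,0,0],0],[[0,0,0],[0,0,0],0],[[0,0,0],[0,0,0],0],[[0,0,0],[0,0,0],0],[[0,0,0],[0,0,0],0]]'|grep -E "t:|pos|contact"
python3 -m jog '[[[0,0,0],[0,0,0],0],[[0,0,0],[0,0,0],0],[[0,0,0],[0,0,0],0]]'|grep -E "pos|contact"
```

```text
t: 30.8
ee_pos: [0.5445, 0.0417, 0.0984]
ee_rot: [[1.0, 0.01, -0.0], [0.01, -1.0, -0.0], [-0.0, 0.0, -1.0]]
contact_force: [-8.9, 0.3, 17.9]
ee_pos: [0.5445, 0.0417, 0.0984]
contact_force: [-8.2, 0.0, 18.1]
```

```bash

python3 -m jog '[[[0,0,0.01],[0,0,0],0],[[0,0,0],[0,0,0],0],[[0,0,0],[0,0,0],0],[[0,0,0],[0,0,0],0],[[0,0,0],[0,0,0],0],[[0,0,0],[0,0,0],0],[[0,0,0],[0,0,0],0],[[0,0,0],[0,0,0],0],[[0,0,0],[0,0,0],0],[[0,0,0],[0,0,0],0]]'|grep -E "pos|contact"
python3 -m jog '[[[0,0,-0.02],[0,0,0],0],[[0,0,-0.03],[0,0,0],0],[[0,0,-0.04],[0,0,0],0],[[0,0,-0.05],[0,0,0],0],[[0,0,-0.06],[0,0,0],0],[[0,0,-0.06],[0,0,0],0],[[0,0,-0.06],[0,0,0],0],[[0.01,0,-0.06],[0,0,0],0],[[0.01,0,-0.06],[0,0,0],0],[[0.01,0,-0.06],[0,0,0],0]]'|grep -E "pos|contact"
python3 -m jog '[[[0.01,0,-0.06],[0,0,0],0],[[0.01,0,-0.06],[0,0,0],0],[[0.01,0,-0.06],[0,0,0],0],[[0.01,0,-0.06],[0,0,0],0],[[0.015,0,-0.06],[0,0,0],0],[[0.015,0,-0.06],[0,0,0],0],[[0.015,0,-0.06],[0,0,0],0],[[0.015,0,-0.06],[0,0,0],0],[[0.015,0,-0.06],[0,0,0],0],[[0.02,0,-0.06],[0,0,0],0]]'|grep -E "pos|contact"
```

```text
ee_pos: [0.5445, 0.0417, 0.098]
contact_force: [-8.4, -1.2, 19.1]
ee_pos: [0.5458, 0.0417, 0.1223]
contact_force: [-7.9, -0.0, 10.5]
ee_pos: [0.5526, 0.0418, 0.1524]
contact_force: [-5.5, -0.3, 9.7]
```

```bash

python3 -m jog '[[[0.01,0,-0.06],[0,0,0],0],[[0.01,0,-0.06],[0,0,0],0],[[0.01,0,-0.06],[0,0,0],0],[[0.015,0,-0.06],[0,0,0],0],[[0.015,0,-0.06],[0,0,0],0],[[0.015,0,-0.06],[0,0,0],0],[[0.015,0,-0.06],[0,0,0],0],[[0.02,0,-0.06],[0,0,0],0],[[0.02,0,-0.06],[0,0,0],0],[[0.02,0,-0.06],[0,0,0],0]]'|grep -E "pos|contact"
python3 -m jog '[[[0.025,0,-0.06],[0,0,0],0],[[0.025,0,-0.06],[0,0,0],0],[[0.025,0,-0.06],[0,0,0],0],[[0.03,0,-0.06],[0,0,0],0],[[0.03,0,-0.06],[0,0,0],0],[[0.03,0,-0.06],[0,0,0],0],[[0.03,0,-0.06],[0,0,0],0],[[0.035,0,-0.06],[0,0,0],0],[[0.035,0,-0.06],[0,0,0],0],[[0.035,0,-0.06],[0,0,0],0]]'|grep -E "pos|contact"
```

```text
ee_pos: [0.5625, 0.0418, 0.1829]
contact_force: [3.0, 0.7, 5.8]
ee_pos: [0.5762, 0.042, 0.212]
contact_force: [3.8, -0.0, 4.2]
```

```bash

python3 -m jog '[[[0.025,0,-0.05],[0,0,0],0],[[0.025,0,-0.05],[0,0,0],0],[[0.025,0,-0.05],[0,0,0],0],[[0.03,0,-0.05],[0,0,0],0],[[0.03,0,-0.05],[0,0,0],0],[[0.03,0,-0.05],[0,0,0],0],[[0.035,0,-0.05],[0,0,0],0],[[0.035,0,-0.05],[0,0,0],0],[[0.04,0,-0.05],[0,0,0],0],[[0,0,0],[0,0,0],0]]'|grep -E "pos|contact"
python3 -m jog '[[[0.04,0,-0.04],[0,0,0],0],[[0.04,0,-0.04],[0,0,0],0],[[0.03,0,-0.04],[0,0,0],0],[[0.03,0,-0.04],[0,0,0],0],[[0.02,0,-0.03],[0,0,0],0],[[0,0,-0.02],[0,0,0],0],[[0,0,-0.02],[0,0,0],0],[[0,0,-0.02],[0,0,0],0],[[0,0,0],[0,0,0],0],[[0,0,0],[0,0,0],0]]'|grep -E "pos|contact"
```

```text
ee_pos: [0.5901, 0.0422, 0.2347]
contact_force: [2.3, 0.7, 4.7]
ee_pos: [0.5974, 0.0422, 0.2464]
contact_force: [-0.4, 0.7, 0.9]
```

The force is zero, so the lever is back at its rest. I'll retreat and check.

```bash

python3 -m jog '[[[0,0,-0.05],[0,0,0],0],[[0,0,-0.1],[0,0,0],0],[[0,0,-0.4],[0,0,0],0],[[-0.2,0,-0.5],[0,0,0],0],[[-0.6,0,0],[0,0,0],0],[[-0.6,0,0],[0,0,0],0],[[-0.6,0,0],[0,0,0],0],[[-0.6,0,0],[0,0,0],0],[[0,0,0],[0,0,0],0],[[0,0,0],[0,0,0],0]]'|grep -E "t:|pos|contact"
python3 - <<'E'
from h import *
T=viewer.snapshot("top");S=viewer.snapshot("scene")
a=cv2.resize(T[170:300,230:340,::-1],(508,600),interpolation=cv2.INTER_CUBIC)
b=cv2.resize(S[210:310,230:280,::-1],(290,580),interpolation=cv2.INTER_CUBIC)
cv2.imwrite("pics/end.png",np.hstack([a[:580],b]))
E
```

```text
t: 37.72
ee_pos: [0.4669, 0.041, 0.3002]
ee_rot: [[1.0, 0.009, 0.002], [0.009, -1.0, -0.0], [0.002, 0.0, -1.0]]
contact_force: [1.2, 0.0, -0.1]
```

View pics/end.png

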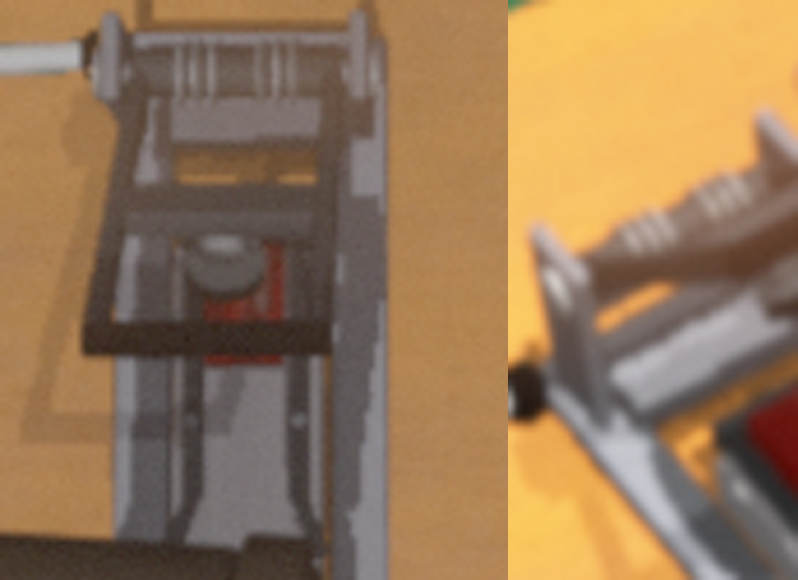

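The carton's rear edge is at px row 248.8, unchanged from when it was home. The bar is at row 243, the rest position, and the robot is clear.

```bash
python3 -c "
from station import hand_in
print(hand_in())"
```

```text
the job is handed in; nothing more can be done
None
```

I slid the carton home against the end stop, pressed it at an estimated 12–18 N for over half a second, let the lever rise under control to its rest over about 4.5 s, and handed the job in; no verdict came back.

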